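# Crank a stabiliser leg down onto its bearing shoe

### The arm

A 7-joint arm with a two-finger parallel gripper is mounted at the origin on a cart in front of the work surface, level with it; the furniture and walls round the work are solid. World frame = base frame: x ahead of the robot, y to its left, z up, the work surface at z = 0. Lengths are in m, angles in rad, forces in N, time in s.
With the tool pointing down it reaches from about 0.425 to 0.925 m from the base axis. Payload 6.8 kg.
Tool frame: the origin (TCP) lies midway between the tips of the shut fingers; the grasp point (between the pads) lies 19 mm behind it; z points along the fingers, y is the line along which they close (so a half turn about z gives the same grasp; the last joint's range is limited). The gripper opens to 85 mm and grips with 20 to 120 N. Pads are 22 mm wide; open, the fingers measure 114 mm over their backs; the gripper's body (76 mm by 85 mm) begins 54 mm behind the grasp point. The pads swing forward as they close: fully open they stand 13 mm farther back than shut.
Start: joints at [-1.26, 0.477, 0.022, 1.555, -0.011, 1.109, -0.083], TCP at [0.274, 0.617, 0.231] pointing down, gripper open.
Joint ranges: [-2.96, 2.96], [-0.34, 2.1], [-1.41, 1.46], [0.24, 2.44], [-1.37, 4.51], [0.17, 1.92], [-2.96, 2.96]. Speed limits (rad/s): [2.39, 2.39, 3.14, 3.14, 3.14, 3.14, 3.14].

### API

Orientations are given as a rotation vector (axis times angle).
In Python, from bench import r gives the robot as it stands.
- The arm moves only by the tool servo_tool, never from a script. Its arguments are lists of equal length, an entry for each row: "turn": the turn, a rotation vector about the world's x, y, z in units of 5 degrees (1.0 is 5 degrees), a list of three; "slide": the shift along the world's x, y, z in units of 30 mm (1.0 is 30 mm), a list of three; "hand": the opening, from 0 (shut) to 1 (fully open). In form: {"turn": [[rx, ry, rz], ...], "slide": [[dx, dy, dz], ...], "hand": [hand, ...]}. A call has 1 to 8 rows; each row is the pose to reach, as a shift and turn from the pose commanded when the call began; what a row does not reach only later rows make up. A row lasts 1/8 s, in which the tool goes at most 62.5 mm and 10.7 degrees, less where a joint would pass 70% of its speed; a pose out of reach is approached as far as the arm can. A call with a gripper value outside its range is refused whole. The fingers move at their own pace and stop on an object; "squeeze" is the grip in N (left out, the last holds). Time passes only in rows, so rows that repeat a pose let the fingers close. It gives the time, the measured TCP pose, the force, the opening and the grip force at its end, in the units of the state.
- r.get_obs(): the state, without advancing time (a new reading comes with each control period).
- r.grab_frame(name): name is "scene" or "top" or "wrist"; returns (picture, depth): 400x640x3 uint8, red, green, blue; 400x640 float32, m along the optical axis (not along the pixel's ray), 0 where there is no reading.
- r.get_calibration(name): a dict with "fovy" (degrees; the focal length in pixels is half the picture's height over the tangent of half this angle, whatever the lens; pixels are square), "cx", "cy" (the principal point, pixels), "R" (3x3) and "t" (3): a world point X has camera coordinates R X + t. Camera axes: x right, y down, z forward; pixel columns grow to the right and rows downward; lengths in m; the calibration is good to about 2 mm. The wrist camera is an equidistant fisheye: a pixel r from the principal point sees the ray r / f radians off the axis. A picture is of the moment at which its call begins: read the wrist's pose just before it. get_calibration takes no time and is no camera call; for the wrist camera it gives the pose at the moment of the call.
- r.hand_in(): hands the job in; it is judged then, once.
The state is a dict: "clock": time; "joints": joint angles; "qvel": joint speeds; "tau": joint torques, N m; "tcp_pos": TCP position; "orientation": TCP orientation; "contact_force": force on the tool from outside, world axes, zero at the start; "moment": the same for the moment, N m; "grip_width": finger opening in m; "gripper_force": force on a finger pad.
Only numpy, scipy, OpenCV 4.12 (cv2) and the standard library are available. Lean on these libraries where they do the work, as an engineer would, in place of code of your own. Each camera call takes 0.05 s, during which the arm holds its last target. There are 200 camera calls.

### The job

The iron slab under the mini centrifuge rocks because the stabiliser leg at its front hangs clear of the bench: set the loose metal bearing shoe flat on the bench with its cup centred under the leg's foot and let go of it. Then turn the crank clockwise (seen from above) until the foot bears firmly in the cup, and let go when the crank has become about half as hard again to turn as it was running free; much more would jack the slab's front feet off the bench. Leave the other things on the bench where they are.

Things in the scene. Friction and masses are not known exactly. Their poses are not given: they have to be found in the camera images.
- stand: Dark cast-iron slab 200 wide x 202 deep x 60 mm on four rubber feet, carrying a mini centrifuge (tall to z = 206 mm, from 105 mm behind this origin); does not move. Grey bracket and crank jack at the middle of its front. Origin: on the leg's upright axis at bench level, where the cup's centre belongs. x points back to the slab, whose front face is 52 mm behind the axis; -x, the robot's side, is open.
- bracket (a point): Middle of the jack's bracket on the leg's axis, 80 mm above the bench; axes as the stand's. Bracket z = 52 to 106 mm, round gear head (62 mm across) z = 116 to 177 mm, all within 45 mm of the axis. The leg is a 22 mm rod with a round rubber-cushioned foot 39 mm across. At the start the foot's underside hangs 20 to 40 mm over the bench: not measured, as crank and jack height both differ.
- hub (a point): Centre of the crank's hub, on the leg's axis, level with the crank arm's top (z about 0.18). Clockwise from above lowers the leg, some 16 mm a turn; touchdown after 0.7 to 2 turns. The crank runs free with about 4 N along the grip's circle. Foot down, turning takes some 1.5 N more per eighth of a turn, and the crank resists turning back by as much less; it holds by itself when let go.
- grip (a point): Middle of the black upright crank grip, where to take it: round, 25 mm across, 54 mm tall, spinning freely about its own upright axis, so a hand holding it need not turn. Its top is 21 mm above this point, its lower end 33 mm below, the crank arm's top 36 mm below. Runs on a level circle of 55 mm radius round the hub. Starts behind the axis, within 1.1 rad of the stand's x direction.
- cup (a point): Centre of the floor of the shoe's cup, 8 mm above its underside. Shoe: loose bare grey metal part, 0.18 kg, 157 mm long: a round cup (68 mm outside, 56 mm inside, rim 14 mm high) and a flat tongue 28 mm wide, 8 mm thick, that ends in an upright lug. x points from the lug to the cup, z up.
- lug (a point): Middle of the shoe's upright lug, to grasp it by: 16 mm thick (along the shoe's x), 24 mm wide (along its y), top 44 mm above the shoe's underside. This point is 27 mm above the underside and 115 mm behind the cup's centre (along the shoe's -x); axes as the cup's.
- tape: Bystander: roll of masking tape, 96 mm across, 25 mm high, lying flat on the bench left of the jack; origin at the centre of its underside.
- vial: Bystander: small upright glass vial, 27 mm across, 64 mm tall; origin at the centre of its underside.
- cap: Bystander: white bottle cap, 34 mm across, 30 mm tall; origin at the centre of its underside.

How it is judged:
By the outcome, as a careful person would: the job done as asked, in the order asked, and still so for the second after the job is handed in, with the robot touching nothing.
It also fails if it takes over 72 s, if anything falls off the work surface, if the arm or the gripper's body presses on something with over 40 N, if the wrist force passes 120 N, or if a joint passes its speed limit or range.

## Working session

There is one attempt and no reset: what is moved stays moved. The work goes in short steps, Python scripts to look and compute and a tool call to move; the robot and the scene stay as the last step left them, time stands still between calls to the robot, and variables do not carry over. Pictures are saved under pics/ and viewed, at most 10 in all, crops included, and the job is handed in when it is done.

Besides the shell and the picture viewer there is one more tool, called by a JSON object that holds its "fn" and its "kwargs", one argument or row to a line. servo_tool: Moves the arm, as the interface text tells. Its arguments: {"type":"object","properties":{"turn":{"type":"array"},"slide":{"type":"array"},"hand":{"type":"array"},"squeeze":{"type":"number"}},"required":["turn","slide","hand"]}

```bash
mkdir -p pics
cat > h.py <<'E'
import numpy as np,cv2
from bench import r
def ray(c,u,v,fish=False):
    f=200/np.tan(np.radians(c["fovy"]/2)); d=np.array([u-c["cx"],v-c["cy"]])
    if fish:
        n=np.hypot(*d); a=n/f; k=np.array([*(d/max(n,1e-9)*np.sin(a)),np.cos(a)])
    else: k=np.array([d[0]/f,d[1]/f,1])
    R=np.array(c["R"]);t=np.array(c["t"])
    return -R.T@t, R.T@k
def onplane(c,u,v,z,fish=False):
    o,d=ray(c,u,v,fish); return o+d*(z-o[2])/d[2]
def pt(c,D,u,v):
    o,d=ray(c,u,v); return o+d*D[int(v),int(u)]
def cloud(c,D):
    v,u=np.mgrid[0:400,0:640]; f=200/np.tan(np.radians(c["fovy"]/2))
    K=np.stack([(u-c["cx"])/f*D,(v-c["cy"])/f*D,D],-1)
    return (K-np.array(c["t"]))@np.array(c["R"])
E
python3 - <<'E'
from h import *
for n in("scene","top"):
    p,D=r.grab_frame(n); c=r.get_calibration(n)
    cv2.imwrite(f"pics/{n}0.png",p[:,:,::-1]); np.savez(f"{n}0.npz",p=p,D=D,**c)
    print(n,c["fovy"],-np.array(c["R"]).T@c["t"])
print(r.get_obs())
E
```

```text
scene 47.731840268183696 [-0.12170224 -1.16216717  0.69841468]
top 45.466003876319746 [ 0.3994434  -0.29368278  1.13189212]
{'clock': 0.1, 'joints': array([-1.26012986,  0.47773573,  0.02230522,  1.55632827, -0.01148565,
        1.10929727, -0.08312879]), 'qvel': array([-0.00040424, -0.00077268, -0.00030128, -0.00228972, -0.00013644,
        0.00077536, -0.0008357 ]), 'tau': array([ 4.53101413e-03, -5.97766507e+01,  1.61363393e+00, -2.81960750e+01,
        1.28138423e-02,  4.98813213e-03,  1.62173916e-05]), 'tcp_pos': array([0.27425679, 0.61619987, 0.23042022]), 'orientation': array([-6.52905567e-01, -3.07276473e+00,  2.55247517e-03]), 'contact_force': array([ 0.25058595, -0.7240651 , -0.30329202]), 'moment': array([-0.00800997,  0.07113171, -0.00849227]), 'gripper_force': 0.0, 'grip_width': 0.08524995791168853}
```

View pics/scene0.png

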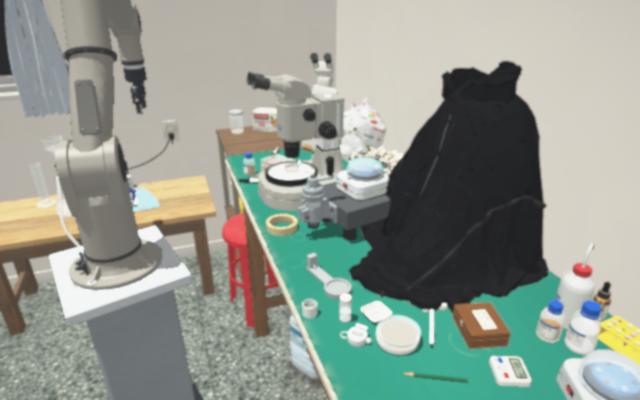

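View pics/top0.png

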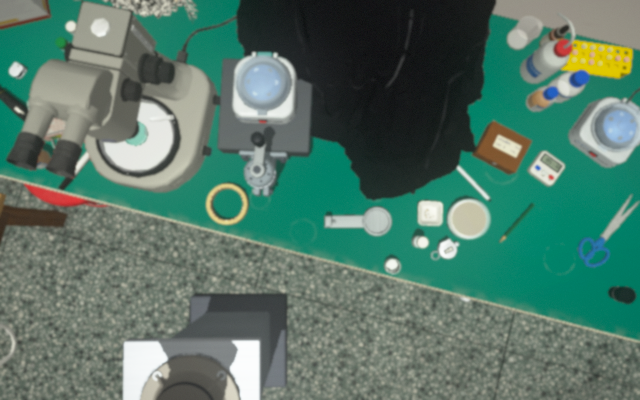

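The scene view shows the jack at (320,205) and the shoe at (325,275). In the top view the jack head is at (260,175), the grip at (257,140), the shoe's lug at (330,220) and its cup at (377,221). The tape is at (227,204), the vial at about (420,241) and the cap at (392,265).

Run:
```python
from h import *
z=np.load("top0.npz"); c={k:z[k] for k in("fovy","cx","cy","R","t")}; D=z["D"];p=z["p"]
P=cloud(c,D); print("Ryaw",np.round(c["R"],3).tolist())
for n,(u,v) in dict(grip=(257,140),head=(260,178),lug=(330,220),cup=(377,221),tape=(227,187),bench=(300,200),slab1=(222,150),slab2=(308,150)).items(): print(n,np.round(P[v,u],3))
# shoe: low-saturation pixels in ROI
hsv=cv2.cvtColor(p,cv2.COLOR_RGB2HSV)
m=np.zeros((400,640),np.uint8); m[200:242,318:398]=(hsv[200:242,318:398,1]<100)*255
n,l,s,ce=cv2.connectedComponentsWithStats(m); i=1+s[1:,4].argmax(); print(s[i],ce[i])
# cup outer circle
mm=(l==i).astype(np.uint8); mm[:,:358]=0
(cu,cv_),rr=cv2.minEnclosingCircle(np.argwhere(mm)[:,::-1].astype(np.float32)); print("cup px",cu,cv_,rr,onplane(c,cu,cv_,0.014))
zz=P[...,2]; lm=(l==i)&(zz>0.025); print("lug z>25",lm.sum(),P[lm].mean(0))
tm=(l==i)&(np.mgrid[0:400,0:640][1]<362)&(np.mgrid[0:400,0:640][1]>338); q=np.argwhere(tm)
print("tongue",[np.round(onplane(c,q[q[:,1]==u][:,1].mean(),q[q[:,1]==u][:,0].mean(),.008),4) for u in(342,358)])
# front slab, slab edges via z 
sl=(abs(zz-.06)<.012);sl[:,:215]=0;sl[:,316:]=0;sl[200:]=0
q=P[sl]; print(len(q)); r_=cv2.minAreaRect(q[:,:2].astype(np.float32)); print(r_, cv2.boxPoints(r_))
g=(zz>.21)&(zz<.255)&(p.max(2)<70); g[:, :240]=0;g[:,275:]=0;g[:120]=0;g[165:]=0;print("grip",g.sum(),P[g].mean(0))
hd=(zz>.165)&(zz<.2);hd[:,:235]=0;hd[:,285:]=0;hd[:130]=0;hd[200:]=0;print("head",hd.sum(),P[hd].mean(0)); 
k=[cv2.resize(p[y:y+h,x:x+w],None,fx=4,fy=4,interpolation=cv2.INTER_CUBIC) for x,y,w,h in((210,110,110,110),(310,175,90,110))]
cv2.imwrite("pics/c1.png",np.hstack(k)[:,:,::-1])
```

```text
Ryaw [[-0.009, -1.0, -0.006], [-0.998, 0.01, -0.064], [0.064, 0.006, -0.998]]
grip [ 0.575 -0.184  0.241]
head [ 0.512 -0.181  0.162]
lug [ 0.427 -0.326  0.043]
cup [ 0.425 -0.438  0.007]
tape [ 0.507 -0.087  0.023]
bench [ 0.477 -0.257 -0.001]
slab1 [ 0.584 -0.087  0.084]
slab2 [ 0.578 -0.278  0.106]
[ 324  206   68   30 1215] [362.81152263 220.86502058]
cup px 374.203125 221.0 17.278446197509766 [ 0.42490835 -0.43037266  0.014     ]
lug z>25 71 [ 0.42502278 -0.31812679  0.10463627]
tongue [array([ 0.4258, -0.3554,  0.008 ]), array([ 0.4254, -0.393 ,  0.008 ])]
355
((0.7074310183525085, -0.1942397654056549), (0.19704559445381165, 0.45050734281539917), 83.77191925048828) [[ 0.4728184  -0.26774406]
 [ 0.9206668  -0.31661806]
 [ 0.94204366 -0.12073547]
 [ 0.49419522 -0.07186148]]
grip 104 [ 0.5780764  -0.18522961  0.23675555]
head 433 [ 0.53908716 -0.1786447   0.18368941]
```

View pics/c1.png

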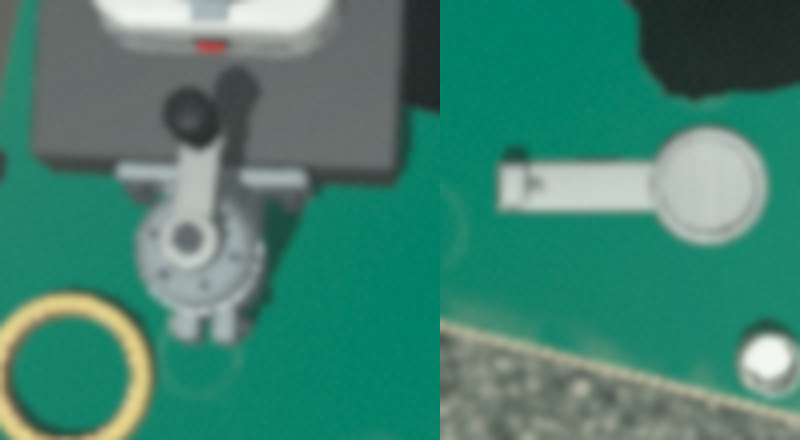

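The crop (4x) shows the hub at about px (257,169.5), the grip top at (257.5,138.3), the cup centre at (377.3,221) and the lug at u = 324.5 to 331. The slab's front edge runs from (219,149.5) to (310,155).

Run:
```python
from h import *
z=np.load("top0.npz"); c={k:z[k] for k in("fovy","cx","cy","R","t")}; D=z["D"];p=z["p"]; P=cloud(c,D)
S=np.load("scene0.npz"); Q=cloud({k:S[k] for k in("fovy","cx","cy","R","t")},S["D"])
def o(n,u,v,h): 
    q=onplane(c,u,v,h)[:2]; print(n,np.round(q,4)); return q
h=o("hub",257,169.5,.18); g=o("grip",257.5,138.3,.237); print("rad",np.hypot(*(g-h)))
a=o("e1",218.7,149.5,.085);b=o("e2",310,155,.085); d=(a-b)/np.hypot(*(a-b)); print("stand yaw",np.degrees(np.arctan2(-d[0],d[1])),"len",np.hypot(*(a-b)), "front dist",(h-a)@np.array([d[1],-d[0]]))
cu=o("cup",377.3,221,.014); lu=o("lug",327.8,221.5,.044); print(np.hypot(*(cu-lu)), np.degrees(np.arctan2(*(cu-lu)[::-1])))
o("tape",227,204,.02);
for A in(P.reshape(-1,3),Q.reshape(-1,3)):
    R=np.hypot(A[:,0],A[:,1]); az=np.degrees(np.arctan2(A[:,1],A[:,0]))
    for lo in range(-30,75,15):
        m=(az>lo)&(az<lo+15)&(R<.62)&(R>.35)&(A[:,2]>.03)&(A[:,2]<.6)
        if m.sum()>3: print(lo,"zmax",A[m,2].max().round(2),"rmin z>.15",R[m&(A[:,2]>.12)].min(initial=9).round(2))
```

```text
hub [ 0.5267 -0.1767]
grip [ 0.5786 -0.1847]
rad 0.05253371666638902
e1 [ 0.5849 -0.0802]
e2 [ 0.5705 -0.2824]
stand yaw -4.067228632326075 len 0.20272233914071688 front dist -0.051176417088580395
cup [ 0.4248 -0.4376]
lug [ 0.4241 -0.3211]
0.11651647704722715 -89.62932696622393
tape [ 0.4677 -0.0867]
-30 zmax 0.25 rmin z>.15 0.52
-15 zmax 0.11 rmin z>.15 9.0
0 zmax 0.44 rmin z>.15 0.5
15 zmax 0.43 rmin z>.15 0.52
-30 zmax 0.24 rmin z>.15 0.52
-15 zmax 0.11 rmin z>.15 9.0
0 zmax 0.43 rmin z>.15 0.49
15 zmax 0.43 rmin z>.15 0.52
60 zmax 0.6 rmin z>.15 0.49
```

{"fn": "servo_tool", "kwargs": {
  "turn": [
    [0,0,-1.5],
    [0,0,-3],
    [0,0,-4.5],
    [0,0,-6],
    [0,0,-7.5],
    [0,0,-9],
    [0,0,-10.5],
    [0,0,-12]
  ],
  "slide": [
    [0,0,2],
    [0,-0.6,4],
    [0.4,-1.6,5.8],
    [1,-3,7.2],
    [1.8,-4.6,8.3],
    [2.7,-6.3,9],
    [3.5,-8.1,9],
    [4.2,-9.8,9]
  ],
  "hand": [1,1,1,1,1,1,1,1],
  "squeeze": 80
}}

```text
clock: 1.1
tcp_pos: [0.4012, 0.3204, 0.5013]
orientation: [-2.108, -2.329, -0.0]
contact_force: [0.6, 0.5, -0.8]
grip_width: 0.0855
gripper_force: 0.0
```

{"fn": "servo_tool", "kwargs": {
  "turn": [
    [0,0,-1.6],
    [0,0,-3.2],
    [0,0,-4.8],
    [0,0,-6.4],
    [0,0,-8],
    [0,0,-9.6],
    [0,0,-11.2],
    [0,0,-12.8]
  ],
  "slide": [
    [0.4,-1.9,0],
    [0.9,-3.8,0],
    [1.4,-5.7,0],
    [1.8,-7.7,0],
    [2,-9.7,0],
    [2,-11.7,0],
    [1.7,-13.7,0],
    [1.3,-15.7,0]
  ],
  "hand": [1,1,1,1,1,1,1,1]
}}

```text
clock: 2.1
tcp_pos: [0.4387, -0.1503, 0.501]
orientation: [-3.022, -0.859, 0.0]
contact_force: [1.3, -0.2, 0.5]
grip_width: 0.0855
gripper_force: 0.0
```

{"fn": "servo_tool", "kwargs": {
  "turn": [
    [0,0,-1.5],
    [0,0,-3],
    [0,0,-4.5],
    [0,0,-6],
    [0,0,-6.3],
    [0,0,-6.3],
    [0,0,-6.3],
    [0,0,-6.3]
  ],
  "slide": [
    [-0.2,-1.8,0],
    [-0.4,-3.6,-0.5],
    [-0.5,-5.2,-1.6],
    [-0.5,-5.7,-3.6],
    [-0.5,-5.7,-5.6],
    [-0.5,-5.7,-7.6],
    [-0.5,-5.7,-9.6],
    [-0.5,-5.7,-11.4]
  ],
  "hand": [1,1,1,1,1,1,1,1]
}}

```text
clock: 3.1
tcp_pos: [0.424, -0.3188, 0.1569]
orientation: [-3.141, -0.014, 0.002]
contact_force: [0.8, 0.3, 0.9]
grip_width: 0.0854
gripper_force: 0.0
```

Run:
```python
from h import *
from scipy.spatial.transform import Rotation as Ro
s=r.get_obs(); print(s["tcp_pos"],Ro.from_rotvec(s["orientation"]).as_matrix().round(3).tolist())
c=r.get_calibration("wrist"); p,D=r.grab_frame("wrist"); np.savez("w1.npz",p=p,**c); print(c["fovy"],-np.array(c["R"]).T@c["t"])
cv2.imwrite("pics/w1.png",p[:,:,::-1])
```

```text
[ 0.42402986 -0.31875926  0.15694312] [[1.0, 0.009, -0.001], [0.009, -1.0, 0.0], [-0.001, -0.0, -1.0]]
65.70646984690485 [ 0.50706064 -0.31818702  0.29983176]
```

View pics/w1.png

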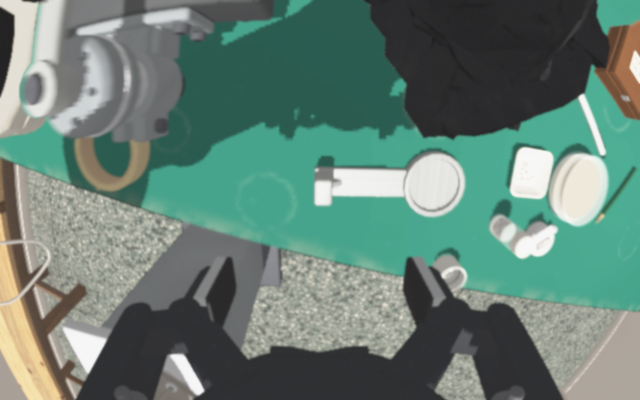

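The wrist view shows the lug top at about (323,187) and the cup rim centre at about (435,183).

Run:
```python
from h import *
z=np.load("w1.npz"); c={k:z[k] for k in("fovy","cx","cy","R","t")};p=z["p"]
hsv=cv2.cvtColor(p,cv2.COLOR_RGB2HSV); m=(hsv[...,1]<70)&(p.min(2)>120); m[:145]=0;m[225:]=0;m[:,:305]=0;m[:,480:]=0
n,l,s,ce=cv2.connectedComponentsWithStats(m.astype(np.uint8)); i=1+s[1:,4].argmax(); q=np.argwhere(l==i)[:,::-1]
cup=q[q[:,0]>405].astype(np.float32); (u,v),rr=cv2.minEnclosingCircle(cup); print(s[i],u,v,rr)
C=onplane(c,u,v,.013,True); print("cup",C)
lg=q[q[:,0]<331]; print(lg.min(0),lg.max(0)); L=onplane(c,(lg[:,0].min()+331)/2,(lg[:,1].min()+lg[:,1].max())/2,.044,True); print("lug",L)
print([onplane(c,x,187,.044,True)[1].round(4) for x in(315,331)],[onplane(c,323,y,.044,True)[0].round(4) for y in(168,206)])
d=(C-L)[:2]; print(np.hypot(*d),np.degrees(np.arctan2(*d[::-1])))
```

```text
[ 314  152  151   65 5752] 434.1974792480469 184.80569458007812 33.02542495727539
cup [ 0.42550187 -0.43507144  0.013     ]
[314 169] [330 205]
lug [ 0.43086881 -0.32169108  0.044     ]
[np.float64(-0.3152), np.float64(-0.329)] [np.float64(0.4477), np.float64(0.4134)]
0.11350730855394878 -92.71011230106758
```

{"fn": "servo_tool", "kwargs": {
  "turn": [
    [0,0,0],
    [0,0,0],
    [0,0,0],
    [0,0,0],
    [0,0,0],
    [0,0,0],
    [0,0,0],
    [0,0,0]
  ],
  "slide": [
    [0.03,-0.05,-1.6],
    [0.03,-0.05,-3.3],
    [0.03,-0.05,-4.5],
    [0.03,-0.05,-4.8],
    [0.03,-0.05,-4.8],
    [0.03,-0.05,-4.8],
    [0.03,-0.05,-4.8],
    [0.03,-0.05,-4.8]
  ],
  "hand": [1,1,1,1,0.7,0.4,0.1,0],
  "squeeze": 80
}}

```text
clock: 4.15
tcp_pos: [0.426, -0.3211, 0.0163]
orientation: [3.141, 0.014, 0.003]
contact_force: [-0.5, -0.1, 4.0]
grip_width: 0.0148
gripper_force: 77.9
```

{"fn": "servo_tool", "kwargs": {
  "turn": [
    [0,0,0],
    [0,0,0],
    [0,0,0]
  ],
  "slide": [
    [0,0,0],
    [0,0,0],
    [0,0,0]
  ],
  "hand": [0,0,0]
}}

```text
clock: 4.53
tcp_pos: [0.426, -0.3211, 0.0163]
orientation: [3.141, 0.014, 0.003]
contact_force: [-0.5, 1.7, 8.0]
grip_width: 0.0147
gripper_force: 78.8
```

{"fn": "servo_tool", "kwargs": {
  "turn": [
    [0,0,0],
    [0,0,0],
    [0,0,0],
    [0,0,1],
    [0,0,2.5],
    [0,0,4.5],
    [0,0,6.5],
    [0,0,8]
  ],
  "slide": [
    [0,0,0.4],
    [0,0,0.7],
    [-0.1,0.8,0.7],
    [-0.2,1.8,0.7],
    [-0.2,2.8,0.7],
    [-0.2,3.2,0.7],
    [-0.2,3.2,0.7],
    [-0.2,3.2,0.7]
  ],
  "hand": [0,0,0,0,0,0,0,0]
}}

```text
clock: 5.52
tcp_pos: [0.4195, -0.2246, 0.0369]
orientation: [2.944, 1.095, 0.001]
contact_force: [0.0, -0.5, -2.5]
grip_width: 0.0142
gripper_force: 78.4
```

Run:
```python
from h import *
s=r.get_obs(); print(s["tcp_pos"],s["orientation"])
c=r.get_calibration("wrist"); p,D=r.grab_frame("wrist"); np.savez("w2.npz",p=p,**c)
cv2.imwrite("pics/w2.png",p[:,:,::-1])
```

```text
[ 0.41950377 -0.22459604  0.0368655 ] [2.94424789e+00 1.09526249e+00 5.97573736e-04]
```

View pics/w2.png

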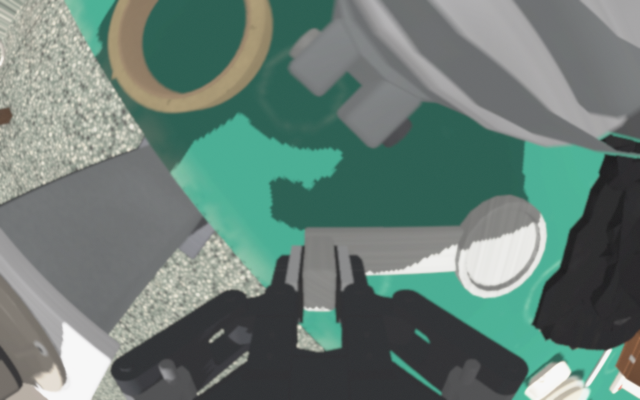

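The shoe is held level by its lug and lifted clear, with the cup at (500,245). The jack head is at upper right, the tape at upper left, and nothing is touching.

{"fn": "servo_tool", "kwargs": {
  "turn": [
    [0,0,2],
    [0,0,4],
    [0,0,6],
    [0,0,8],
    [0,0,10],
    [0,0,12],
    [0,0,14],
    [0,0,14.8]
  ],
  "slide": [
    [0.1,0,-0.2],
    [0.1,0,-0.4],
    [0.1,0,-0.55],
    [0.1,0,-0.57],
    [0.1,0,-0.57],
    [0.1,0,-0.57],
    [0.1,0,-0.57],
    [0.1,0,-0.57]
  ],
  "hand": [0,0,0,0,0,0,0,0]
}}

```text
clock: 6.58
tcp_pos: [0.4222, -0.2253, 0.0195]
orientation: [1.698, 2.643, -0.001]
contact_force: [0.3, -0.1, -1.8]
grip_width: 0.0147
gripper_force: 78.4
```

Run:
```python
from h import *
s=r.get_obs(); print(s["tcp_pos"],s["orientation"],s["contact_force"])
p,D=r.grab_frame("scene"); c=r.get_calibration("scene"); q,_=r.grab_frame("top"); 
a=cv2.resize(p[160:260,270:390],None,fx=4,fy=4,interpolation=cv2.INTER_CUBIC);b=cv2.resize(q[110:210,200:280],None,fx=4,fy=4,interpolation=cv2.INTER_CUBIC)
cv2.imwrite("pics/c3.png",np.hstack([a,b])[:,:,::-1])
```

```text
[ 0.42215628 -0.2252563   0.019493  ] [ 1.69840703e+00  2.64287419e+00 -7.61330702e-04] [ 0.26411586 -0.11288395 -1.8116126 ]
```

View pics/c3.png

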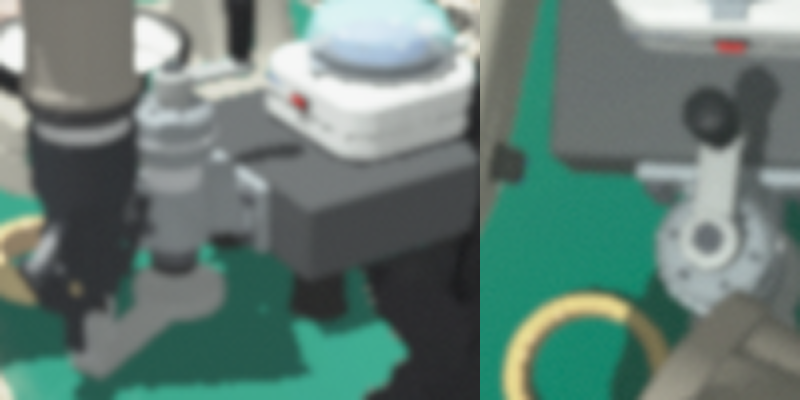

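The scene crop (4x) shows the cup under the foot: foot at about crop (175,262), cup spanning 135 to 226 in u. I'll check the axis against projections in this view.

Run:
```python
from h import *
p,D=r.grab_frame("scene"); c=r.get_calibration("scene"); R=np.array(c["R"]);t=np.array(c["t"]);f=200/np.tan(np.radians(c["fovy"]/2))
def pj(X): k=R@np.array(X)+t; return np.array([c["cx"]+f*k[0]/k[2],c["cy"]+f*k[1]/k[2]])
s=r.get_obs();o=s["orientation"];a=2*np.arctan2(o[1],o[0])-np.pi/2; C=s["tcp_pos"][:2]+.115*np.array([np.cos(a),np.sin(a)]); print("yaw",np.degrees(a),"cup",C)
x0,y0,k=295,200,12
im=cv2.resize(p[y0:y0+45,x0:x0+55],None,fx=k,fy=k,interpolation=cv2.INTER_CUBIC).copy()
T=lambda X:tuple(int(v) for v in (pj(X)-[x0,y0]+.5)*k)
A=[.5267,-.1767]
cv2.line(im,T([*A,.0]),T([*A,.06]),(255,0,0),1)
for th in np.linspace(0,2*np.pi,60):
    d=np.array([np.cos(th),np.sin(th)])
    cv2.circle(im,T([*(C+.034*d),.017]),1,(255,255,0),-1)
    for z in(.025,.035): cv2.circle(im,T([*(A+.0195*d),z]),1,(0,0,255),-1)
cv2.imwrite("pics/c4.png",im[:,:,::-1])
```

```text
yaw 24.32376743808347 cup [ 0.52705359 -0.17779676]
```

View pics/c4.png

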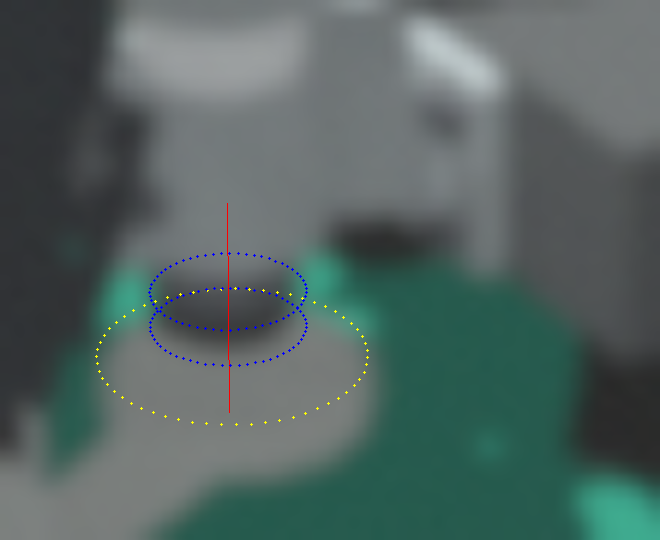

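{"fn": "servo_tool", "kwargs": {
  "turn": [
    [0,0,0],
    [0,0,0],
    [0,0,0],
    [0,0,0]
  ],
  "slide": [
    [-0.01,0.04,-0.04],
    [-0.01,0.04,-0.08],
    [-0.01,0.04,-0.12],
    [-0.01,0.04,-0.12]
  ],
  "hand": [0,0,0,0]
}}

```text
clock: 7.22
tcp_pos: [0.422, -0.2235, 0.0163]
orientation: [-1.7, -2.641, -0.0]
contact_force: [-3.6, 2.3, 11.7]
grip_width: 0.0146
gripper_force: 80.3
```

{"fn": "servo_tool", "kwargs": {
  "turn": [
    [0,0,0],
    [0,0,0],
    [0,0,0],
    [0,0,0],
    [0,0,0],
    [0,0,0],
    [0,0,0],
    [0,0,0]
  ],
  "slide": [
    [0,0,0.05],
    [0,0,0.05],
    [0,0,0.05],
    [0,0,0.05],
    [0,0,0.8],
    [0,0,2.0],
    [-0.2,0,3.5],
    [-0.5,0,5.3]
  ],
  "hand": [0.3,0.6,0.7,0.7,0.7,0.7,0.7,0.7]
}}

```text
clock: 8.22
tcp_pos: [0.4065, -0.2233, 0.1755]
orientation: [-1.698, -2.641, 0.001]
contact_force: [1.3, -0.4, 0.5]
grip_width: 0.0596
gripper_force: 0.0
```

Run:
```python
from h import *
s=r.get_obs(); print(s["tcp_pos"],s["orientation"],s["contact_force"])
p,D=r.grab_frame("scene"); c=r.get_calibration("scene"); R=np.array(c["R"]);t=np.array(c["t"]);f=200/np.tan(np.radians(c["fovy"]/2))
cw=r.get_calibration("wrist"); w,_=r.grab_frame("wrist"); np.savez("w3.npz",p=w,**cw)
def pj(X): k=R@np.array(X)+t; return np.array([c["cx"]+f*k[0]/k[2],c["cy"]+f*k[1]/k[2]])
x0,y0,k=280,205,9
im=cv2.resize(p[y0:y0+44,x0:x0+50],None,fx=k,fy=k,interpolation=cv2.INTER_CUBIC).copy()
T=lambda X:tuple(int(v) for v in (pj(X)-[x0,y0]+.5)*k)
A=np.array([.5267,-.1767]); cv2.line(im,T([*A,.0]),T([*A,.06]),(255,0,0),1)
for th in np.linspace(0,2*np.pi,60):
    d=np.array([np.cos(th),np.sin(th)])
    cv2.circle(im,T([*(A+.034*d),.014]),1,(255,255,0),-1);cv2.circle(im,T([*(A+.034*d),0]),1,(255,0,255),-1)
w=cv2.resize(w,(320*2-290,219)) if 0 else w[0:396,0:640]
w=cv2.resize(w,None,fx=.54,fy=.54); H=im.shape[0]; w=cv2.copyMakeBorder(w,0,max(0,H-w.shape[0]),0,0,cv2.BORDER_CONSTANT)[:H]
cv2.imwrite("pics/c5.png",np.hstack([im,w])[:,:,::-1])
```

```text
[ 0.40647286 -0.22332473  0.17550508] [-1.69838398e+00 -2.64130037e+00  7.80945226e-04] [ 1.32965312 -0.35394103  0.51069672]
```

View pics/c5.png

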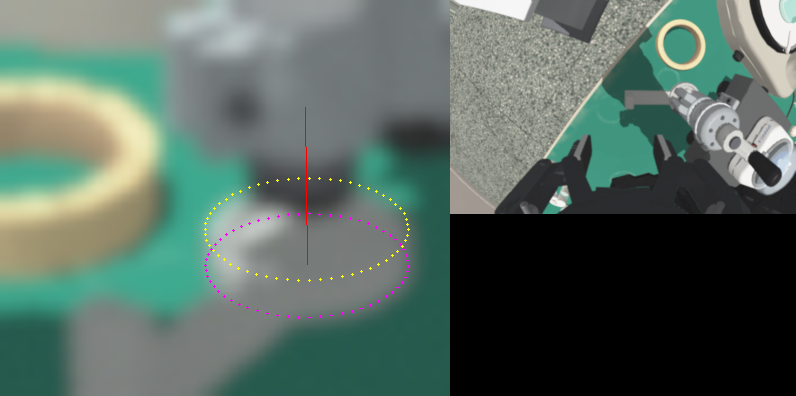

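The cup outline matches the projected ring about the leg axis, so the shoe is seated centrally under the foot, flat and released. Next is the crank.

{"fn": "servo_tool", "kwargs": {
  "turn": [
    [0,0,1.5],
    [0,0,3.2],
    [0,0,5],
    [0,0,7],
    [0,0,9],
    [0,0,11],
    [0,0,13],
    [0,0,13.1]
  ],
  "slide": [
    [0,0,1.9],
    [0,0,3.8],
    [1.8,0.4,3.8],
    [3.7,0.9,3.8],
    [5.5,1.2,3.8],
    [5.8,1.3,3.8],
    [5.8,1.3,3.8],
    [5.8,1.3,3.8]
  ],
  "hand": [1,1,1,1,1,1,1,1]
}}

```text
clock: 9.32
tcp_pos: [0.5809, -0.1846, 0.2877]
orientation: [-0.002, -3.14, -0.001]
contact_force: [0.2, 0.1, -0.0]
grip_width: 0.0852
gripper_force: 0.0
```

Run:
```python
from h import *
s=r.get_obs(); print(s["tcp_pos"],s["orientation"],s["contact_force"])
c=r.get_calibration("wrist"); p,D=r.grab_frame("wrist"); np.savez("w4.npz",p=p,**c); print(-np.array(c["R"]).T@c["t"])
R=np.array(c["R"]);f=200/np.tan(np.radians(c["fovy"]/2))
def pj(X):
    k=R@np.array(X)+c["t"]; n=np.hypot(k[0],k[1]); a=np.arctan2(n,k[2]); return (int(c["cx"]+f*a*k[0]/n),int(c["cy"]+f*a*k[1]/n))
im=p.copy(); H=np.array([.5267,-.1767]); G=np.array([.581,-.185])
cv2.circle(im,pj([*H,.18]),3,(255,0,0),-1)
for th in np.linspace(0,6.28,40): cv2.circle(im,pj([*(G+.0125*np.array([np.cos(th),np.sin(th)])),.237]),1,(255,255,0),-1)
cv2.imwrite("pics/w4.png",im[:,:,::-1])
```

```text
[ 0.58086042 -0.18457393  0.28767268] [-1.71200445e-03 -3.14021763e+00 -8.01607391e-04] [ 0.22786188  0.05096248 -0.03208901]
[ 0.49873217 -0.18465884  0.43075054]
```

View pics/w4.png

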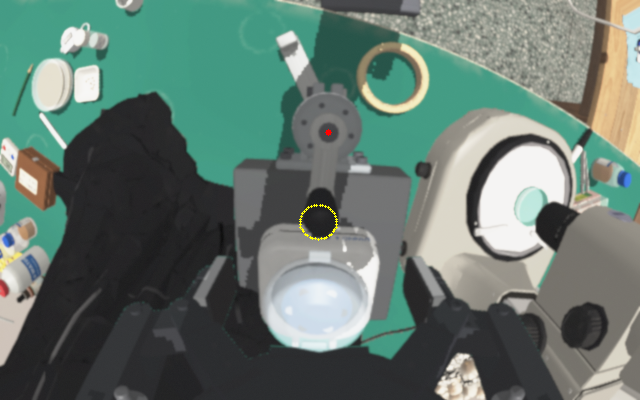

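The wrist view shows the predicted grip ring (318,222) right on the black grip top, and the hub dot at (328,132) on the hub.

{"fn": "servo_tool", "kwargs": {
  "turn": [
    [0,0,0],
    [0,0,0],
    [0,0,0],
    [0,0,0],
    [0,0,0],
    [0,0,0],
    [0,0,0],
    [0,0,0]
  ],
  "slide": [
    [0,0,-1.2],
    [0,0,-2.4],
    [0,0,-3.05],
    [0,0,-3.05],
    [0,0,-3.05],
    [0,0,-3.05],
    [0,0,-3.05],
    [0,0,-3.05]
  ],
  "hand": [1,1,1,0.7,0.5,0.3,0.1,0],
  "squeeze": 50
}}

```text
clock: 10.38
tcp_pos: [0.5818, -0.1846, 0.1984]
orientation: [0.0, 3.14, -0.0]
contact_force: [-2.1, 0.6, 6.1]
grip_width: 0.0236
gripper_force: 48.8
```

Run:
```python
from h import *
s=r.get_obs(); print(s["tcp_pos"],s["contact_force"],s["grip_width"],s["gripper_force"])
H=np.array([.5267,-.1767]); d=s["tcp_pos"][:2]-H; a0=np.arctan2(d[1],d[0]); print(np.hypot(*d),np.degrees(a0))
# cumulative clockwise offsets (units 30mm), 15 deg rows, on 55 mm circle, starting angle -8.8
G=lambda a:H+.055*np.array([np.cos(a),np.sin(a)])
for k in range(1,25): print(k,((G(a0-np.radians(15*k))-G(a0))/.03).round(2))
```

```text
[ 0.58176472 -0.18461829  0.19842828] [-2.09148552  0.56874883  6.07901674] 0.023570272043417623 48.763001561164856
0.05563113483532554 -8.183018873742325
1 [-0.13 -0.46]
2 [-0.37 -0.87]
3 [-0.72 -1.21]
4 [-1.13 -1.44]
5 [-1.6  -1.56]
6 [-2.08 -1.55]
7 [-2.54 -1.42]
8 [-2.95 -1.18]
9 [-3.28 -0.84]
10 [-3.52 -0.42]
11 [-3.64  0.04]
12 [-3.63  0.52]
13 [-3.5   0.98]
14 [-3.26  1.39]
15 [-2.91  1.73]
16 [-2.5   1.96]
17 [-2.03  2.08]
18 [-1.55  2.08]
19 [-1.09  1.95]
20 [-0.68  1.7 ]
21 [-0.35  1.36]
22 [-0.11  0.94]
23 [0.01 0.48]
24 [0. 0.]
```

{"fn": "servo_tool", "kwargs": {
  "turn": [
    [0,0,0],
    [0,0,0],
    [0,0,0],
    [0,0,0],
    [0,0,0],
    [0,0,0],
    [0,0,0],
    [0,0,0]
  ],
  "slide": [
    [-0.13,-0.46,0],
    [-0.37,-0.87,0],
    [-0.72,-1.21,0],
    [-1.13,-1.44,0],
    [-1.6,-1.56,0],
    [-2.08,-1.55,0],
    [-2.54,-1.42,0],
    [-2.95,-1.18,0]
  ],
  "hand": [0,0,0,0,0,0,0,0]
}}

```text
clock: 11.38
tcp_pos: [0.4937, -0.2212, 0.1984]
orientation: [0.002, 3.137, -0.003]
contact_force: [6.2, 1.9, 5.1]
grip_width: 0.0238
gripper_force: 49.0
```

```bash
cat > f.py <<'E'
from h import *
s=r.get_obs(); H=np.array([.5267,-.1767]); d=s["tcp_pos"][:2]-H; a=np.arctan2(d[1],d[0]); F=s["contact_force"]
tan=np.array([np.sin(a),-np.cos(a)]) # clockwise tangent
print("rad",np.hypot(*d).round(4),"ang",np.degrees(a).round(1),"resist",-(F[:2]@tan).round(2),"radial",(F[:2]@d/np.hypot(*d)).round(2),"Fz",F[2].round(1),"clock",s["clock"],"z",s["tcp_pos"][2],"v",np.abs(s["qvel"]).max().round(3))
E
python3 f.py
```

```text
rad 0.0554 ang -126.6 resist 3.83 radial -5.25 Fz 5.1 clock 11.375 z 0.19842989982968523 v 0.252
```

{"fn": "servo_tool", "kwargs": {
  "turn": [
    [0,0,0],
    [0,0,0],
    [0,0,0],
    [0,0,0],
    [0,0,0],
    [0,0,0],
    [0,0,0],
    [0,0,0]
  ],
  "slide": [
    [-0.33,0.34,0],
    [-0.57,0.76,0],
    [-0.69,1.22,0],
    [-0.68,1.7,0],
    [-0.55,2.16,0],
    [-0.31,2.57,0],
    [0.04,2.91,0],
    [0.45,3.14,0]
  ],
  "hand": [0,0,0,0,0,0,0,0]
}}

```text
clock: 12.38
tcp_pos: [0.5055, -0.1268, 0.1983]
orientation: [-0.002, -3.141, 0.002]
contact_force: [-3.4, -2.3, 12.2]
grip_width: 0.0237
gripper_force: 49.8
```

```bash
python3 f.py
```

```text
rad 0.0542 ang 113.0 resist 4.03 radial -0.81 Fz 12.2 clock 12.375 z 0.19833406851701055 v 0.187
```

{"fn": "servo_tool", "kwargs": {
  "turn": [
    [0,0,0],
    [0,0,0],
    [0,0,0],
    [0,0,0],
    [0,0,0],
    [0,0,0]
  ],
  "slide": [
    [0.47,0.12,0],
    [0.95,0.12,0],
    [1.41,-0.01,0],
    [1.82,-0.26,0],
    [2.15,-0.6,0],
    [2.39,-1.02,0]
  ],
  "hand": [0,0,0,0,0,0]
}}

```text
clock: 13.12
tcp_pos: [0.578, -0.156, 0.1984]
orientation: [-0.001, 3.141, 0.001]
contact_force: [-3.2, 3.4, 12.3]
grip_width: 0.0238
gripper_force: 49.8
```

```bash
python3 f.py
```

```text
rad 0.0553 ang 22.0 resist 4.37 radial -1.69 Fz 12.3 clock 13.125 z 0.19837106121535228 v 0.184
```

{"fn": "servo_tool", "kwargs": {
  "turn": [
    [0,0,0],
    [0,0,0],
    [0,0,0],
    [0,0,0],
    [0,0,0],
    [0,0,0]
  ],
  "slide": [
    [0.12,-0.46,0],
    [0.11,-0.94,0],
    [-0.02,-1.4,0],
    [-0.26,-1.81,0],
    [-0.61,-2.15,0],
    [-1.02,-2.38,0]
  ],
  "hand": [0,0,0,0,0,0]
}}

```text
clock: 13.88
tcp_pos: [0.5483, -0.2282, 0.1984]
orientation: [-0.0, 3.138, -0.001]
contact_force: [2.5, 2.9, 7.8]
grip_width: 0.0239
gripper_force: 49.3
```

```bash
python3 f.py
```

```text
rad 0.0559 ang -67.2 resist 3.48 radial -1.71 Fz 7.8 clock 13.875 z 0.1984375289769727 v 0.175
```

{"fn": "servo_tool", "kwargs": {
  "turn": [
    [0,0,0],
    [0,0,0],
    [0,0,0],
    [0,0,0]
  ],
  "slide": [
    [-0.47,-0.12,0],
    [-0.95,-0.11,0],
    [-1.41,0.02,0],
    [-1.82,0.26,0]
  ],
  "hand": [0,0,0,0]
}}

```text
clock: 14.38
tcp_pos: [0.4936, -0.2211, 0.1984]
orientation: [0.002, 3.137, -0.003]
contact_force: [6.4, 1.1, 5.4]
grip_width: 0.0238
gripper_force: 49.2
```

```bash
python3 f.py
```

```text
rad 0.0554 ang -126.8 resist 4.42 radial -4.7 Fz 5.4 clock 14.375 z 0.19842150030783454 v 0.252
```

{"fn": "servo_tool", "kwargs": {
  "turn": [
    [0,0,0],
    [0,0,0]
  ],
  "slide": [
    [-0.33,0.34,0],
    [-0.57,0.76,0]
  ],
  "hand": [0,0]
}}

```text
clock: 14.62
tcp_pos: [0.4764, -0.1987, 0.1984]
orientation: [0.002, 3.137, -0.004]
contact_force: [6.6, -1.9, 4.0]
grip_width: 0.0237
gripper_force: 49.1
```

```bash
python3 f.py
```

```text
rad 0.0549 ang -156.3 resist 4.41 radial -5.3 Fz 4.0 clock 14.625 z 0.19843925814994823 v 0.193
```

{"fn": "servo_tool", "kwargs": {
  "turn": [
    [0,0,0],
    [0,0,0]
  ],
  "slide": [
    [-0.12,0.46,0],
    [-0.11,0.94,0]
  ],
  "hand": [0,0]
}}

```text
clock: 14.88
tcp_pos: [0.4725, -0.1713, 0.1984]
orientation: [0.003, 3.139, -0.005]
contact_force: [2.7, -5.2, 5.8]
grip_width: 0.0242
gripper_force: 49.4
```

```bash
python3 f.py
```

```text
rad 0.0545 ang 174.3 resist 4.92 radial -3.24 Fz 5.8 clock 14.875 z 0.1984206920285718 v 0.246
```

{"fn": "servo_tool", "kwargs": {
  "turn": [
    [0,0,0],
    [0,0,0]
  ],
  "slide": [
    [0.13,0.46,0],
    [0.37,0.87,0]
  ],
  "hand": [0,0]
}}

```text
clock: 15.12
tcp_pos: [0.4824, -0.1453, 0.1983]
orientation: [-0.004, -3.141, 0.005]
contact_force: [-3.7, -5.9, 11.1]
grip_width: 0.0237
gripper_force: 49.9
```

```bash
python3 f.py
```

```text
rad 0.0543 ang 144.7 resist 6.99 radial -0.42 Fz 11.1 clock 15.125 z 0.19834146846358183 v 0.229
```

{"fn": "servo_tool", "kwargs": {
  "turn": [
    [0,0,0],
    [0,0,0]
  ],
  "slide": [
    [0.01,0.01,0],
    [0.02,0.03,0]
  ],
  "hand": [0,0]
}}

```text
clock: 15.38
tcp_pos: [0.4839, -0.1435, 0.1983]
orientation: [0.002, 3.14, -0.003]
contact_force: [-2.2, -1.7, 11.4]
grip_width: 0.0242
gripper_force: 49.7
```

```bash
python3 f.py; python3 f.py
```

```text
rad 0.0542 ang 142.2 resist 2.71 radial 0.69 Fz 11.4 clock 15.375 z 0.1983278695239513 v 0.01
rad 0.0542 ang 142.2 resist 2.71 radial 0.69 Fz 11.4 clock 15.375 z 0.1983278695239513 v 0.01
```

{"fn": "servo_tool", "kwargs": {
  "turn": [
    [0,0,0],
    [0,0,0],
    [0,0,0]
  ],
  "slide": [
    [0.04,0.04,0],
    [0.08,0.08,0],
    [0.12,0.12,0]
  ],
  "hand": [0,0,0]
}}

```text
clock: 15.75
tcp_pos: [0.4862, -0.1408, 0.1983]
orientation: [-0.004, -3.14, 0.004]
contact_force: [-5.3, -2.9, 15.5]
grip_width: 0.024
gripper_force: 49.9
```

```bash
python3 f.py
```

```text
rad 0.0542 ang 138.4 resist 5.66 radial 2.03 Fz 15.5 clock 15.75 z 0.1982990458563762 v 0.023
```

{"fn": "servo_tool", "kwargs": {
  "turn": [
    [0,0,0],
    [0,0,0],
    [0,0,0],
    [0,0,0]
  ],
  "slide": [
    [0.05,0.05,0],
    [0.1,0.1,0],
    [0.15,0.14,0],
    [0.2,0.18,0]
  ],
  "hand": [0,0,0,0]
}}

```text
clock: 16.25
tcp_pos: [0.492, -0.1351, 0.1983]
orientation: [-0.004, -3.14, 0.003]
contact_force: [-5.4, -2.6, 15.5]
grip_width: 0.0236
gripper_force: 49.9
```

```bash
python3 f.py
```

```text
rad 0.0541 ang 129.8 resist 5.83 radial 1.51 Fz 15.5 clock 16.25 z 0.1982966108128255 v 0.024
```

{"fn": "servo_tool", "kwargs": {
  "turn": [
    [0,0,0],
    [0,0,0],
    [0,0,0],
    [0,0,0],
    [0,0,0],
    [0,0,0],
    [0,0,0],
    [0,0,0]
  ],
  "slide": [
    [0.03,0.02,0],
    [0.03,0.02,0],
    [0.03,0.02,0],
    [0.03,0.02,0],
    [0.03,0.02,0.8],
    [0.03,0.02,2],
    [0.03,0.02,4],
    [0,0,6]
  ],
  "hand": [0.3,0.6,1,1,1,1,1,1]
}}

```text
clock: 17.25
tcp_pos: [0.493, -0.1327, 0.3785]
orientation: [0.001, -3.141, -0.0]
contact_force: [1.3, -0.2, 0.1]
grip_width: 0.0858
gripper_force: 0.0
```

Run:
```python
from h import *
s=r.get_obs(); print(s["tcp_pos"],s["contact_force"],s["grip_width"])
p,D=r.grab_frame("scene"); q,_=r.grab_frame("top")
a=cv2.resize(p[170:290,270:370],None,fx=4,fy=4,interpolation=cv2.INTER_CUBIC);b=cv2.resize(q[140:260,200:300],None,fx=4,fy=4,interpolation=cv2.INTER_CUBIC)
cv2.imwrite("pics/c6.png",np.hstack([a,b])[:,:,::-1])
```

```text
[ 0.49301643 -0.13267999  0.37851391] [ 1.31668899 -0.23991538  0.12237881] 0.08576988465638337
```

View pics/c6.png

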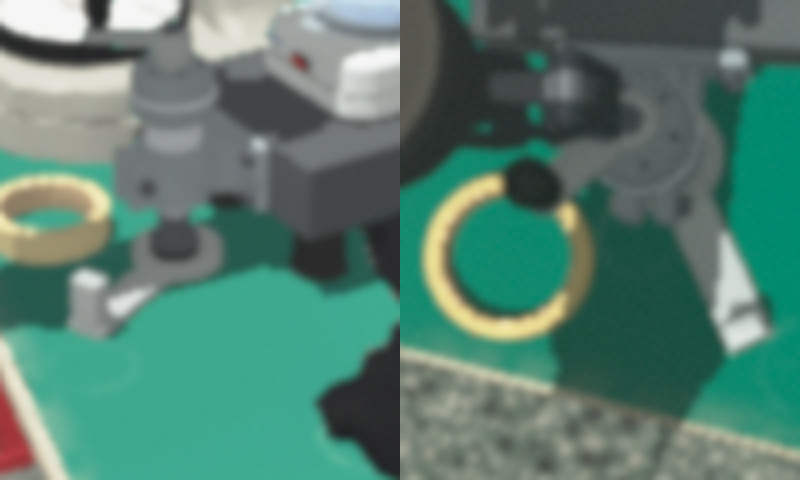

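The foot sits centrally in the cup at about crop (177,240). The shoe is flat, the crank is released and the tape hasn't moved.

```bash
python3 -c "
from bench import r
print(r.hand_in())"
```

```text
the job is handed in; nothing more can be done
None
```

The job is handed in: the shoe lies flat and centred under the foot, and I let go of the crank at about 5.8 N turning force, against about 4 N running free; the other things on the bench were left alone.

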